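Put the sample-room tools back on their shadows

TASK

Clear up the pattern table: put the stapler, the wooden tailor's clapper and the two steel pattern weights each back on the white board that bears its own dark shadow, right side up, covering the shadow neatly and, for the two long tools, lined up with it (either end may lead). The larger weight belongs on the larger round shadow and the smaller on the smaller; leave the plastic cup and the pin tin where they are.

Things in the scene. Friction and masses are not known exactly. Their poses are not given: they have to be found in the camera images.
- stapler: Black desk stapler with a steel magazine, standing loose on the table; 124 mm long, 34 mm wide at its foot, which is 9 mm high; above that the upper arm is 30 mm wide and reaches 45 mm high at the front, 37 mm at the back. About 0.22 kg. Origin: centre of its underside. x runs along its length towards the front, z up. Grip it across its width at the middle, fingertips above the foot.
- clapper: Tailor's clapper: a plain light hardwood block with half-round ends and a thin dark line along each side, 140 mm long (x), 50 mm wide (y), 38 mm high (z), about 0.2 kg, lying loose on the table. Origin: centre of its underside.
- weight_large: Solid steel pattern weight, a plain upright disc 58 mm in diameter and 24 mm high (about 0.45 kg), with a dark inlay on its top; the larger of two. Loose, standing on the table. Origin: centre of its underside.
- weight_small: Solid steel pattern weight, a plain upright disc 40 mm in diameter and 24 mm high (about 0.23 kg), with a dark inlay on its top; the smaller of two. Loose, standing on the table. Origin: centre of its underside.
- pad_stapler: Fixed white board lying flat on the table, 140 by 56 mm, 6 mm thick, its top bearing the dark printed shadow of the stapler: a rectangle 128 by 38 mm, centred on the board. Origin: centre of the board's underside, right below the shadow's centre; x runs along the shadow's length.
- pad_clapper: Fixed white board lying flat on the table, 154 by 70 mm, 6 mm thick, its top bearing the dark printed shadow of the clapper: an oblong with half-round ends, 144 by 54 mm, centred on the board. Origin: centre of the board's underside, right below the shadow's centre; x runs along the shadow's length.
- pad_large: Fixed white board lying flat on the table, 92 by 92 mm, 6 mm thick, its top bearing the dark printed shadow of the larger weight: a disc 62 mm in diameter, centred on the board. Origin: centre of the board's underside, right below the shadow's centre.
- pad_small: Fixed white board lying flat on the table, 92 by 92 mm, 6 mm thick, its top bearing the dark printed shadow of the smaller weight: a disc 44 mm in diameter, centred on the board. Origin: centre of the board's underside, right below the shadow's centre.
- cup: Bystander: an empty clear plastic cup, 80 mm across its rim and 95 mm high, standing at one side of the work. Origin: centre of its underside.
- tin: Bystander: a round closed aluminium pin tin, 84 mm in diameter and 35 mm high, standing at one side of the work. Origin: centre of its underside.

How it is judged:
By the outcome, as a careful person would: the job done as asked, in the order asked, and still so for the second after the job is handed in, with the robot touching nothing.
It also fails if it takes over 104 s, if anything falls off the work surface, if the arm or the gripper's body presses on something with over 40 N, if the wrist force passes 120 N, or if a joint passes its speed limit or range.

ROBOT

A 7-joint arm with a two-finger parallel gripper is mounted at the origin on the work surface. World frame = base frame: x ahead of the robot, y to its left, z up, the work surface at z = 0. Lengths are in m, angles in degrees, forces in N, time in s.
With the tool pointing down it reaches from about 0.425 to 0.875 m from the base axis. Payload 4.7 kg.
Tool frame: the origin (TCP) lies at the very end of the fingers, on their centre line; the grasp point (between the pads) lies 19 mm behind it; z points along the fingers, y is the line along which they close (so a half turn about z gives the same grasp; the last joint's range is limited). The gripper opens to 87 mm and grips with 3 to 60 N. Pads are 19 mm wide; open, the fingers measure 117 mm over their backs; the gripper's body (75 mm by 190 mm) begins 51 mm behind the grasp point.
Start: joints at [-68.004, 18.392, -4.016, 83.108, 1.295, 78.541, -3.26], TCP at [0.235, 0.606, 0.223] pointing down, gripper open.
Joint ranges: [-163.93, 163.93], [-17.29, 119.83], [-79.2, 71.16], [3.27, 140.29], [-89.18, 269.18], [5.43, 117.66], [-154.24, 154.24]. Speed limits (degrees/s): [147.25, 147.25, 180, 180, 180, 180, 180].

INTERFACE

Orientations are given as [roll, pitch, yaw] about the fixed x, y, z axes, in that order (R = Rz(yaw) Ry(pitch) Rx(roll)).
In Python, from cell import get_obs, eyes, env gives the robot as it stands.
- The arm moves only by the tool servo_tool, never from a script. Its argument "series" is a list that holds one entry, the list of rows, each a list of 7 numbers: the shift along the tool's x, y, z in units of 300 mm (1.0 is 300 mm), then the turn, a rotation vector about the tool's x, y, z in units of pi rad (1.0 is pi rad), then the opening, from 0 (shut) to 1 (fully open). In form: [[[tx, ty, tz, wx, wy, wz, gripper], ...]]. A call has 1 to 12 rows; each row is the pose to reach, as a shift and turn from the pose commanded when the call began, along the tool's axes at that moment, turning the shorter way round; what a row does not reach only later rows make up. A row lasts 1/12 s, in which the tool goes at most 41.7 mm and 7.16 degrees, less where a joint would pass 70% of its speed; a pose out of reach is approached as far as the arm can. A call with a number of a shift or a turn outside -1 to 1 is refused whole. A call with a gripper value outside its range is refused whole. The fingers move at their own pace and stop on an object; "grip_force" is the grip in N (left out, the last holds). Time passes only in rows, so rows that repeat a pose let the fingers close. It gives the time, the measured TCP pose, the force, the opening and the grip force at its end, in the units of the state.
- get_obs(): the state, without advancing time (a new reading comes with each control period).
- eyes.read_camera(name): name is "scene" or "top"; returns a dict with "frame" (400x640x3 uint8, red, green, blue), "depth" (400x640 float32, m along the optical axis (not along the pixel's ray), 0 where there is no reading), "fx", "fy", "cx", "cy" (pixels), "distortion" ([k1, k2, p1, p2, k3] as OpenCV has them; the pictures are not rectified), "origin" and "rotation" of the camera in the world. Camera axes: x right, y down, z forward; pixel columns grow to the right and rows downward; lengths in m; the calibration is good to about 2 mm. A picture is of the moment at which its call begins.
- env.sign_off(): hands the job in; it is judged then, once.
The state is a dict: "time_s": time; "qpos": joint angles; "joint_velocities": joint speeds; "effort": joint torques, N m; "tool_pos": TCP position; "tool_rot": TCP orientation; "force": force on the tool from outside, world axes, zero at the start; "wrist_torque": the same for the moment, N m; "grip_width": finger opening in m; "grasp_force": force on a finger pad.
Only numpy, scipy, OpenCV 4.12 (cv2) and the standard library are available. Lean on these libraries where they do the work, as an engineer would, in place of code of your own. Each camera call takes 0.05 s, during which the arm holds its last target. There are 200 camera calls.

## Working session

There is one attempt and no reset: what is moved stays moved. The work goes in short steps, Python scripts to look and compute and a tool call to move; the robot and the scene stay as the last step left them, time stands still between calls to the robot, and variables do not carry over. Pictures are saved under pics/ and viewed, at most 14 in all, crops included, and the job is handed in when it is done.

Besides the shell and the picture viewer there is one more tool, called as a command line: name --argument value ..., lists and objects as JSON in quotes. servo_tool: Moves the arm, as the interface text tells. Shifts and turns lie within -1 to 1; 1 stands for 300 mm of shift or pi rad of turn. Its arguments: {"type":"object","properties":{"series":{"type":"array"},"grip_force":{"type":"number"}},"required":["series"]}

```bash
ls; mkdir -p pics
python3 - <<'E'
from cell import get_obs, eyes
import cv2,pickle
o=get_obs();print(o)
for n in("scene","top"):
    c=eyes.read_camera(n);pickle.dump(c,open(n+".pkl","wb"))
    cv2.imwrite(f"pics/{n}0.png",c["frame"][:,:,::-1]);print(n,c["origin"],c["rotation"],c["fx"],c["fy"],c["cx"],c["cy"],c["distortion"])
E
```

```text
pics
{'time_s': 0.0, 'qpos': array([-68.00440573,  18.43763971,  -4.01626647,  83.17511397,
         1.29674549,  78.54225976,  -3.25941701]), 'joint_velocities': array([ 0.01013148,  0.10633912, -0.04804347, -0.02274625,  0.01272338,
       -0.1196027 ,  0.15214685]), 'effort': array([ 1.97830145e-04, -4.91286027e+01, -4.03871695e-01, -3.12522769e+01,
       -6.39528804e-02,  4.35662933e-02,  1.62494939e-04]), 'tool_pos': array([0.23477306, 0.60551454, 0.22147588]), 'tool_rot': array([-1.79890333e+02,  7.35190929e-03,  1.58815796e+02]), 'force': array([0.33464505, 0.29121219, 0.01127936]), 'wrist_torque': array([ 0.00133498, -0.02599575, -0.06073162]), 'grasp_force': 0.0, 'grip_width': 0.08696651112607941}
scene [0.95075773 0.60555209 1.12816193] [-146.66825732    0.5266607   147.93886862] 443.70118817435633 443.70118817435633 319.5112260154232 193.78574180295456 [-0.03853429  0.          0.          0.          0.        ]
top [ 0.35663711 -0.02090259  0.99128331] [-167.59477658   -0.37762291  -88.68765747] 365.310186720214 365.310186720214 330.1864543306359 203.2106430699224 [-0.01889019  0.          0.          0.          0.        ]
```

View pics/top0.png

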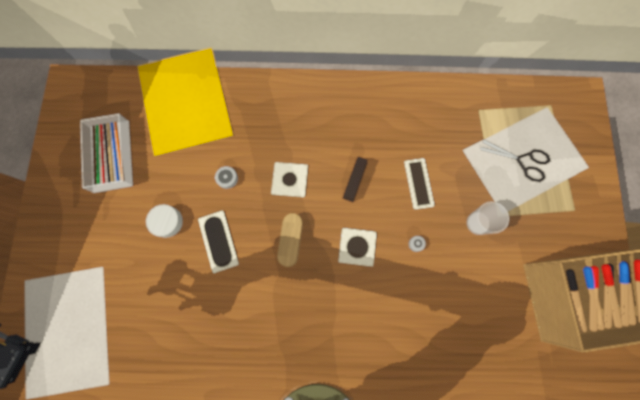

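View pics/scene0.png

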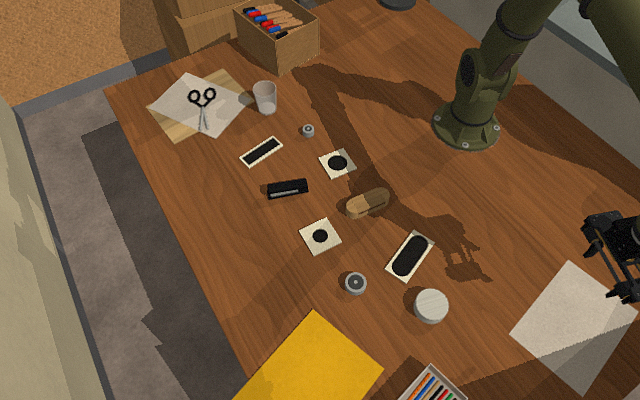

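```bash
cat > h.py <<'E'
import numpy as np,cv2
from scipy.spatial.transform import Rotation as R
def rays(c,uv):
    K=np.array([[c["fx"],0,c["cx"]],[0,c["fy"],c["cy"]],[0,0,1]])
    p=cv2.undistortPoints(np.float64(uv).reshape(-1,1,2),K,np.array(c["distortion"]))[:,0]
    d=np.c_[p,np.ones(len(p))]
    return d@R.from_euler("xyz",c["rotation"],degrees=True).as_matrix().T
def onplane(c,uv,z):
    d=rays(c,uv);o=np.array(c["origin"]);return o+d*((z-o[2])/d[:,2])[:,None]
def cloud(c):
    v,u=np.mgrid[:400,:640];d=rays(c,np.c_[u.ravel(),v.ravel()])
    P=np.array(c["origin"])+d*c["depth"].reshape(-1,1);P[c["depth"].ravel()==0]=np.nan
    return P.reshape(400,640,3)
E
cat > m.py <<'E'
from h import *
import pickle
for n in("top","scene"):
    c=pickle.load(open(n+".pkl","rb"));P=cloud(c);z=P[...,2]
    roi=(P[...,0]>.38)&(P[...,0]<.72)&(abs(P[...,1])<.5)
    print(n,"table z",np.nanmedian(z[roi]),np.nanstd(z[roi&(abs(z)<.01)]))
    m=(roi&(z>.014)).astype(np.uint8)
    k,l,s,ce=cv2.connectedComponentsWithStats(m)
    for i in range(1,k):
        if s[i,4]<60: continue
        q=P[l==i];zt=np.percentile(q[:,2],90);t=q[q[:,2]>zt-.012]
        r=cv2.minAreaRect(np.float32(t[:,:2]*1000));print("obj",ce[i].round(),s[i,4],"ztop",zt.round(4),"rect",np.round(r[0],1),np.round(r[1],1),round(r[2],1),"mean",(t[:,:2].mean(0)*1000).round(1))
    hsv=cv2.cvtColor(c["frame"],cv2.COLOR_RGB2HSV)
    w=(roi&(z<.014)&(hsv[...,1]<75)&(hsv[...,2]>110)).astype(np.uint8)
    cs,_=cv2.findContours(w,cv2.RETR_CCOMP,cv2.CHAIN_APPROX_NONE)
    cs,hi=cv2.findContours(w,cv2.RETR_CCOMP,cv2.CHAIN_APPROX_NONE)
    for j,k in enumerate(cs):
        if cv2.contourArea(k)<80: continue
        q=np.float32(onplane(c,k.reshape(-1,2),.006)[:,:2]*1000);r=cv2.minAreaRect(q)
        M=cv2.moments(q.reshape(-1,1,2))
        print("hole" if hi[0,j,3]>=0 else "pad",k.reshape(-1,2).mean(0).round(),"rect",np.round(r[0],1),np.round(r[1],1),round(r[2],1),"cen",round(M["m10"]/M["m00"],1),round(M["m01"]/M["m00"],1))
E
python3 m.py
```

```text
top table z -0.00042740303032362537 0.0027230717508732343
obj [355. 178.] 485 ztop 0.0432 rect [640.2 -89.7] [ 29.9 119.1] 71.6 mean [638.9 -89.4]
obj [226. 177.] 352 ztop 0.025 rect [638.3 268.5] [56.9 56.8] 63.9 mean [637.3 267.6]
obj [489. 218.] 860 ztop 0.093 rect [ 527.7 -430.7] [79.6 78.9] 48.5 mean [ 529.7 -434.9]
obj [163. 221.] 838 ztop 0.0359 rect [510.9 424.4] [83.7 81.2] 21.0 mean [509.8 423.1]
obj [290. 240.] 971 ztop 0.039 rect [466.9  81.9] [ 50.5 138.1] 84.3 mean [465.9  81.6]
obj [417. 243.] 179 ztop 0.0253 rect [ 466.5 -257.6] [37.1 38. ] 43.3 mean [ 466.  -256.9]
pad [357. 247.] rect [456.1 -98. ] [95.6 93.9] 84.3 cen 456.2 -98.1
hole [357. 247.] rect [454.7 -97.4] [56.7 57.6] 46.1 cen 455.1 -97.5
pad [484. 220.] rect [ 534.8 -446.5] [48.7 34.3] 52.3 cen 534.6 -447.8
pad [218. 241.] rect [462.1 278.9] [156.3  73.8] 20.2 cen 462.6 279.0
hole [218. 241.] rect [461.2 279.6] [141.2  52.2] 20.3 cen 461.2 279.4
pad [289. 179.] rect [640.1  93.7] [95.6 95.4] 86.8 cen 640.2 93.6
hole [289. 179.] rect [640.9  93.9] [36.8 38.3] 48.0 cen 641.0 94.4
pad [419. 183.] rect [ 637.
[... 710 characters left out ...]
 892 ztop 0.0369 rect [514.8 427.1] [82.6 82.6] 6.2 mean [516.  428.2]
pad [409. 256.] rect [465.  281.6] [154.9  70.5] 20.3 cen 465.0 281.6
hole [409. 255.] rect [463.3 280.3] [147.7  57.2] 20.5 cen 463.3 280.3
pad [320. 236.] rect [643.2  96.3] [93.1 91.7] 86.6 cen 643.0 96.1
hole [320. 235.] rect [642.   95.8] [44.8 46.4] 9.8 cen 642.2 95.4
pad [337. 163.] rect [458.6 -94.3] [95.7 91.6] 84.5 cen 458.5 -95.2
hole [337. 162.] rect [456.2 -95.8] [66.7 64.2] 19.0 cen 456.9 -96.5
pad [261. 151.] rect [ 640.1 -267.6] [139.3  58.9] 9.6 cen 641.0 -267.2
hole [261. 151.] rect [ 638.7 -269.8] [128.7  43. ] 9.6 cen 639.0 -269.5
pad [227. 116.] rect [ 670.9 -478.2] [150.1  74.5] 28.1 cen 671.1 -466.1
```

```bash
cat > p.py <<'E'
# usage: p.py x0,y0,z0,yaw0 x,y,z,yaw ...   rows (rel. to first pose, mm/deg) for tool pointing down
import sys,numpy as np
a=[np.array(list(map(float,s.split(",")))) for s in sys.argv[1:]]
y=np.radians(a[0][3]);X=np.array([np.cos(y),np.sin(y)]);Y=np.array([np.sin(y),-np.cos(y)])
for t in a[1:]:
    d=t-a[0];print([round(float(v),3) for v in (d[:2]@X/300,d[:2]@Y/300,-d[2]/300,0,0,-d[3]/180)],"rows",round(np.linalg.norm(d[:3])/41.7,1),abs(d[3])/7.16)
E
python3 p.py 235,606,223,158.8 438,259,140,161.6; python3 p.py 438,259,140,161.6 641.5,-88.5,110,161.6
```

```text
[-1.049, -0.834, 0.277, 0.0, 0.0, -0.016] rows 9.8 0.39106145251396407
[-1.009, -0.885, 0.1, 0.0, 0.0, -0.0] rows 9.7 0.0
```

servo_tool --series '[[[-0.98, -0.78, 0.277, 0, 0, -0.016, 1], [-0.98, -0.78, 0.277, 0, 0, -0.016, 1], [-0.98, -0.78, 0.277, 0, 0, -0.016, 1], [-0.98, -0.78, 0.277, 0, 0, -0.016, 1], [-0.98, -0.78, 0.277, 0, 0, -0.016, 1], [-0.98, -0.78, 0.277, 0, 0, -0.016, 1], [-0.98, -0.78, 0.277, 0, 0, -0.016, 1], [-0.98, -0.78, 0.277, 0, 0, -0.016, 1], [-0.98, -0.78, 0.277, 0, 0, -0.016, 1], [-0.98, -0.78, 0.277, 0, 0, -0.016, 1], [-0.98, -0.78, 0.277, 0, 0, -0.016, 1], [-0.98, -0.78, 0.277, 0, 0, -0.016, 1]]]' --grip_force 25

```text
time_s: 1.1
tool_pos: [0.4243, 0.2815, 0.1392]
tool_rot: [180.0, -0.0, 161.6]
force: [0.1, 0.9, -0.1]
grip_width: 0.087
grasp_force: 0.0
```

```bash
python3 p.py 424.5,281.5,140,161.6 610,0,100,161.6 641.5,-88.5,90,161.6
```

```text
[-0.883, -0.695, 0.133, 0.0, 0.0, -0.0] rows 8.1 0.0
[-1.076, -0.942, 0.167, 0.0, 0.0, -0.0] rows 10.4 0.0
```

servo_tool --series '[[[-0.883, -0.695, 0.133, 0, 0, 0, 1], [-0.883, -0.695, 0.133, 0, 0, 0, 1], [-0.883, -0.695, 0.133, 0, 0, 0, 1], [-0.883, -0.695, 0.133, 0, 0, 0, 1], [-0.883, -0.695, 0.133, 0, 0, 0, 1], [-0.883, -0.695, 0.133, 0, 0, 0, 1], [-0.883, -0.695, 0.133, 0, 0, 0, 1], [-0.883, -0.695, 0.133, 0, 0, 0, 1], [-0.883, -0.695, 0.133, 0, 0, 0, 1]]]'

```text
time_s: 1.85
tool_pos: [0.6133, -0.0057, 0.099]
tool_rot: [-179.8, 0.2, 161.4]
force: [-0.4, -1.4, 0.0]
grip_width: 0.087
grasp_force: 0.0
```

```bash
python3 p.py 610,0,100,161.6 641.5,-88.5,85,161.6 641.5,-88.5,14,161.6; python3 p.py 641.5,-88.5,14,161.6 641.5,-88.5,90,161.6  638.8,-269.2,90,189.7; python3 p.py 638.8,-269.2,90,189.7 638.8,-269.2,21,189.7
```

```text
[-0.193, -0.247, 0.05, 0.0, 0.0, -0.0] rows 2.3 0.0
[-0.193, -0.247, 0.287, 0.0, 0.0, -0.0] rows 3.1 0.0
[0.0, 0.0, -0.253, 0.0, 0.0, -0.0] rows 1.8 0.0
[-0.182, -0.574, -0.253, 0.0, 0.0, -0.156] rows 4.7 3.9245810055865915
[0.0, 0.0, 0.23, 0.0, 0.0, -0.0] rows 1.7 0.0
```

servo_tool --series '[[[-0.193, -0.247, 0.05, 0, 0, 0, 1], [-0.193, -0.247, 0.05, 0, 0, 0, 1], [-0.193, -0.247, 0.05, 0, 0, 0, 1], [-0.193, -0.247, 0.05, 0, 0, 0, 1], [-0.193, -0.247, 0.05, 0, 0, 0, 1], [-0.193, -0.247, 0.05, 0, 0, 0, 1], [-0.193, -0.247, 0.12, 0, 0, 0, 1], [-0.193, -0.247, 0.2, 0, 0, 0, 1], [-0.193, -0.247, 0.26, 0, 0, 0, 1], [-0.193, -0.247, 0.287, 0, 0, 0, 1], [-0.193, -0.247, 0.287, 0, 0, 0, 1]]]'

```text
time_s: 2.77
tool_pos: [0.6407, -0.0849, 0.0115]
tool_rot: [180.0, -0.2, 161.9]
force: [-0.2, 0.6, 0.4]
grip_width: 0.0869
grasp_force: 0.0
```

servo_tool --series '[[[0, 0, 0, 0, 0, 0, 0], [0, 0, 0, 0, 0, 0, 0], [0, 0, 0, 0, 0, 0, 0], [0, 0, 0, 0, 0, 0, 0], [0, 0, 0, 0, 0, 0, 0], [0, 0, 0, 0, 0, 0, 0], [0, 0, 0, 0, 0, 0, 0], [0, 0, 0, 0, 0, 0, 0]]]'

```text
time_s: 3.43
tool_pos: [0.6422, -0.0881, 0.0136]
tool_rot: [180.0, 0.0, 161.7]
force: [0.6, -0.2, 0.4]
grip_width: 0.0417
grasp_force: 0.0
```

servo_tool --series '[[[0, 0, 0, 0, 0, 0, 0], [0, 0, 0, 0, 0, 0, 0], [0, 0, 0, 0, 0, 0, 0], [0, 0, 0, 0, 0, 0, 0], [0, 0, 0, 0, 0, 0, 0]]]'

```text
time_s: 3.85
tool_pos: [0.6422, -0.0881, 0.0135]
tool_rot: [-180.0, -0.0, 161.7]
force: [0.2, 0.3, -0.3]
grip_width: 0.0297
grasp_force: 25.0
```

servo_tool --series '[[[0, 0, -0.06, 0, 0, 0, 0], [0, 0, -0.15, 0, 0, 0, 0], [0, 0, -0.253, 0, 0, 0, 0], [-0.182, -0.574, -0.253, 0, 0, -0.156, 0], [-0.182, -0.574, -0.253, 0, 0, -0.156, 0], [-0.182, -0.574, -0.253, 0, 0, -0.156, 0], [-0.182, -0.574, -0.253, 0, 0, -0.156, 0], [-0.182, -0.574, -0.253, 0, 0, -0.156, 0], [-0.182, -0.574, -0.253, 0, 0, -0.156, 0], [-0.182, -0.574, -0.253, 0, 0, -0.156, 0], [-0.182, -0.574, -0.253, 0, 0, -0.156, 0], [-0.182, -0.574, -0.253, 0, 0, -0.156, 0]]]'

```text
time_s: 4.85
tool_pos: [0.6405, -0.266, 0.0888]
tool_rot: [179.9, -0.0, -170.1]
force: [0.7, 0.6, -2.6]
grip_width: 0.03
grasp_force: 25.0
```

```bash
cat > look.py <<'E'
import sys,pickle,cv2
from cell import eyes,get_obs
for n in("scene","top"):
    c=eyes.read_camera(n);pickle.dump(c,open(n+".pkl","wb"));cv2.imwrite(f"pics/{n}{sys.argv[1]}.png",c["frame"][:,:,::-1])
o=get_obs();print(o["tool_pos"],o["tool_rot"],o["grip_width"],o["grasp_force"])
E
python3 look.py 1; python3 -c "
import cv2;a=cv2.imread('pics/scene1.png')[70:230,180:380];cv2.imwrite('pics/s1c.png',cv2.resize(a,None,fx=3,fy=3))"
```

```text
[ 0.64056843 -0.26635597  0.08913795] [ 1.79936306e+02  8.04092955e-03 -1.70070497e+02] 0.030125185801959106 24.995787385851145
```

View pics/s1c.png

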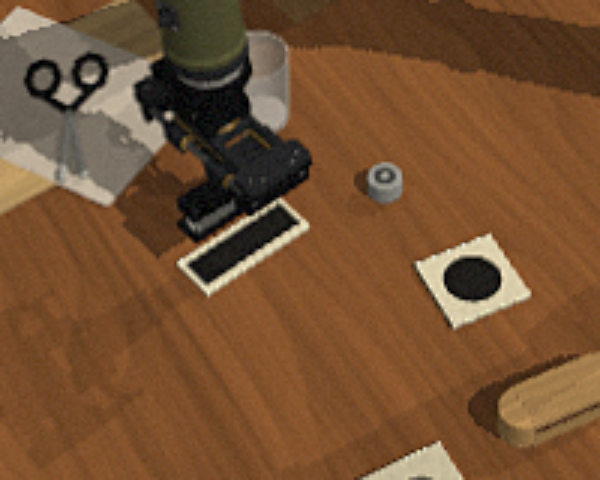

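servo_tool --series '[[[0, 0, 0.05, 0, 0, 0, 0], [0, 0, 0.1, 0, 0, 0, 0], [0, 0, 0.1, 0, 0, 0, 0], [0, 0, 0.1, 0, 0, 0, 0], [0, 0, 0.1, 0, 0, 0, 0]]]'

```text
time_s: 5.37
tool_pos: [0.6406, -0.2682, 0.0601]
tool_rot: [-180.0, 0.0, -170.2]
force: [0.0, 0.8, -2.9]
grip_width: 0.0297
grasp_force: 25.0
```

servo_tool --series '[[[0.005, -0.002, 0.04, 0, 0, 0, 0], [0.005, -0.002, 0.08, 0, 0, 0, 0], [0.005, -0.002, 0.11, 0, 0, 0, 0], [0.005, -0.002, 0.12, 0, 0, 0, 0], [0.005, -0.002, 0.127, 0, 0, 0, 0], [0.005, -0.002, 0.131, 0, 0, 0, 0], [0.005, -0.002, 0.131, 0, 0, 0, 0], [0.005, -0.002, 0.131, 0, 0, 0, 0]]]'

```text
time_s: 6.03
tool_pos: [0.639, -0.2698, 0.0205]
tool_rot: [-180.0, 0.0, -170.2]
force: [0.8, 0.2, -2.8]
grip_width: 0.0299
grasp_force: 25.0
```

servo_tool --series '[[[0, 0, 0.003, 0, 0, 0, 0.4], [0, 0, 0.003, 0, 0, 0, 0.5], [0, 0, 0.003, 0, 0, 0, 0.6], [0, 0, 0.003, 0, 0, 0, 0.7], [0, 0, 0.003, 0, 0, 0, 0.7], [0, 0, 0.003, 0, 0, 0, 0.7], [0, 0, -0.1, 0, 0, 0, 0.7], [0, 0, -0.2, 0, 0, 0, 0.7], [0, 0, -0.27, 0, 0, 0, 1], [0, 0, -0.27, 0, 0, 0, 1]]]'

```text
time_s: 6.87
tool_pos: [0.6418, -0.2712, 0.1073]
tool_rot: [-179.7, 0.5, -170.2]
force: [0.7, -1.5, 0.1]
grip_width: 0.0677
grasp_force: 0.0
```

```bash
python3 p.py 639,-269.7,101.5,189.8 469,83.2,90,174.2;  python3 p.py 469,83.2,90,174.2 469,83.2,8,174.2;python3 p.py 469,83.2,8,174.2  469,83.2,80,174.2 463,280,80,200.3
```

```text
[0.358, 1.256, 0.038, 0.0, 0.0, 0.087] rows 9.4 2.1787709497206733
[0.0, 0.0, 0.273, 0.0, 0.0, -0.0] rows 2.0 0.0
[0.0, 0.0, -0.24, 0.0, 0.0, -0.0] rows 1.7 0.0
[0.086, 0.651, -0.24, 0.0, 0.0, -0.145] rows 5.0 3.6452513966480478
```

Go in two hops; check the stapler from the first stop.

servo_tool --series '[[[0.28, 0.98, 0.03, 0, 0, 0.087, 1], [0.28, 0.98, 0.03, 0, 0, 0.087, 1], [0.28, 0.98, 0.03, 0, 0, 0.087, 1], [0.28, 0.98, 0.03, 0, 0, 0.087, 1], [0.28, 0.98, 0.03, 0, 0, 0.087, 1], [0.28, 0.98, 0.03, 0, 0, 0.087, 1], [0.28, 0.98, 0.03, 0, 0, 0.087, 1], [0.28, 0.98, 0.03, 0, 0, 0.087, 1], [0.28, 0.98, 0.03, 0, 0, 0.087, 1], [0.28, 0.98, 0.03, 0, 0, 0.087, 1], [0.28, 0.98, 0.03, 0, 0, 0.087, 1]]]'

```text
time_s: 7.78
tool_pos: [0.5064, 0.0045, 0.0921]
tool_rot: [-180.0, 0.0, 174.0]
force: [-0.6, -0.4, 0.0]
grip_width: 0.0872
grasp_force: 0.0
```

```bash
python3 look.py 2; python3 m.py | grep -E "^top|^scene|-2[67]"
```

```text
[0.50651015 0.0040376  0.09208092] [-1.79963983e+02  2.83716618e-02  1.73943237e+02] 0.08704225366754868 0.0
top table z 0.00021472745595413345 0.0026074256287835023
obj [422. 181.] 601 ztop 0.0486 rect [ 637.1 -270.9] [118.3  30.9] 10.4 mean [ 636.7 -269.8]
scene table z 0.0019610491810522213 0.002892032300905052
obj [259. 146.] 497 ztop 0.0506 rect [ 641.1 -269.1] [117.7  35. ] 7.6 mean [ 644.6 -265.7]
pad [260. 156.] rect [ 640.1 -267.4] [139.4  58.3] 9.4 cen 649.6 -247.6
```

```bash
python3 p.py 506.5,3.5,92.5,174 469,83.2,70,174.2 469,83.2,8.5,174.2
```

```text
[0.152, 0.251, 0.075, 0.0, 0.0, -0.001] rows 2.2 0.02793296089385316
[0.152, 0.251, 0.28, 0.0, 0.0, -0.001] rows 2.9 0.02793296089385316
```

servo_tool --series '[[[0.152, 0.251, 0.075, 0, 0, 0, 1], [0.152, 0.251, 0.075, 0, 0, 0, 1], [0.152, 0.251, 0.075, 0, 0, 0, 1], [0.152, 0.251, 0.075, 0, 0, 0, 1], [0.152, 0.251, 0.075, 0, 0, 0, 1], [0.152, 0.251, 0.075, 0, 0, 0, 1], [0.152, 0.251, 0.15, 0, 0, 0, 1], [0.152, 0.251, 0.22, 0, 0, 0, 1], [0.152, 0.251, 0.26, 0, 0, 0, 1], [0.152, 0.251, 0.28, 0, 0, 0, 1], [0.152, 0.251, 0.28, 0, 0, 0, 1], [0.152, 0.251, 0.28, 0, 0, 0, 1]]]'

```text
time_s: 8.88
tool_pos: [0.4691, 0.0846, 0.0085]
tool_rot: [-180.0, 0.0, 174.0]
force: [-0.4, -0.9, 0.4]
grip_width: 0.0869
grasp_force: 0.0
```

servo_tool --series '[[[0, 0, 0, 0, 0, 0, 0], [0, 0, 0, 0, 0, 0, 0], [0, 0, 0, 0, 0, 0, 0], [0, 0, 0, 0, 0, 0, 0], [0, 0, 0, 0, 0, 0, 0], [0, 0, 0, 0, 0, 0, 0], [0, 0, 0, 0, 0, 0, 0], [0, 0, 0, 0, 0, 0, 0], [0, 0, 0, 0, 0, 0, 0]]]'

```text
time_s: 9.63
tool_pos: [0.4683, 0.0852, 0.0082]
tool_rot: [-180.0, 0.0, 174.1]
force: [-1.3, -0.8, 2.5]
grip_width: 0.0499
grasp_force: 25.0
```

servo_tool --series '[[[0, 0, -0.06, 0, 0, 0, 0], [0, 0, -0.15, 0, 0, 0, 0], [0, 0, -0.2, 0, 0, 0, 0], [0.086, 0.651, -0.2, 0, 0, -0.145, 0], [0.086, 0.651, -0.2, 0, 0, -0.145, 0], [0.086, 0.651, -0.2, 0, 0, -0.145, 0], [0.086, 0.651, -0.2, 0, 0, -0.145, 0], [0.086, 0.651, -0.2, 0, 0, -0.145, 0], [0.086, 0.651, -0.2, 0, 0, -0.145, 0], [0.086, 0.651, -0.2, 0, 0, -0.145, 0], [0.086, 0.651, -0.2, 0, 0, -0.145, 0], [0.086, 0.651, -0.2, 0, 0, -0.145, 0]]]'

```text
time_s: 10.63
tool_pos: [0.4627, 0.2806, 0.0675]
tool_rot: [-179.9, -0.1, -159.9]
force: [-0.3, 0.2, -2.2]
grip_width: 0.0497
grasp_force: 25.0
```

servo_tool --series '[[[0, 0, 0.05, 0, 0, 0, 0], [0, 0, 0.1, 0, 0, 0, 0], [0, 0, 0.1, 0, 0, 0, 0], [0, 0, 0.1, 0, 0, 0, 0], [0, 0, 0.1, 0, 0, 0, 0], [0, 0, 0.1, 0, 0, 0, 0]]]'

```text
time_s: 11.13
tool_pos: [0.4635, 0.2824, 0.0391]
tool_rot: [180.0, 0.1, -159.8]
force: [-0.3, 0.1, -2.8]
grip_width: 0.05
grasp_force: 25.0
```

servo_tool --series '[[[0.006, -0.006, 0.03, 0, 0, 0, 0], [0.006, -0.006, 0.055, 0, 0, 0, 0], [0.006, -0.006, 0.07, 0, 0, 0, 0], [0.006, -0.006, 0.076, 0, 0, 0, 0], [0.006, -0.006, 0.08, 0, 0, 0, 0], [0.006, -0.006, 0.08, 0, 0, 0, 0], [0.006, -0.006, 0.08, 0, 0, 0, 0]]]'

```text
time_s: 11.72
tool_pos: [0.4615, 0.2801, 0.0142]
tool_rot: [-180.0, -0.0, -159.8]
force: [-2.9, -1.5, 1.7]
grip_width: 0.0497
grasp_force: 25.0
```

servo_tool --series '[[[0, 0, 0, 0, 0, 0, 0.65], [0, 0, 0, 0, 0, 0, 0.75], [0, 0, 0, 0, 0, 0, 0.85], [0, 0, 0, 0, 0, 0, 0.9], [0, 0, 0, 0, 0, 0, 1], [0, 0, 0, 0, 0, 0, 1], [0, 0, -0.1, 0, 0, 0, 1], [0, 0, -0.2, 0, 0, 0, 1], [0, 0, -0.25, 0, 0, 0, 1], [0, 0, -0.25, 0, 0, 0, 1], [0, 0, -0.25, 0, 0, 0, 1]]]'

```text
time_s: 12.63
tool_pos: [0.4622, 0.2806, 0.0899]
tool_rot: [180.0, 0.1, -159.8]
force: [-0.6, -0.2, -0.1]
grip_width: 0.0867
grasp_force: 0.0
```

```bash
python3 p.py 462.5,280,90,200.2 640,269.7,60,170.2 640,269.7,5,170.2; python3 p.py 640,269.7,5,170.2 640,269.7,65,170.2 456.6,-96.6,65,170.2
```

```text
[-0.543, -0.237, 0.1, 0.0, 0.0, 0.167] rows 4.3 4.189944134078212
[-0.543, -0.237, 0.283, 0.0, 0.0, 0.167] rows 4.7 4.189944134078212
[0.0, 0.0, -0.2, 0.0, 0.0, -0.0] rows 1.4 0.0
[0.395, -1.307, -0.2, 0.0, 0.0, -0.0] rows 9.9 0.0
```

servo_tool --series '[[[-0.543, -0.237, 0.1, 0, 0, 0.167, 1], [-0.543, -0.237, 0.1, 0, 0, 0.167, 1], [-0.543, -0.237, 0.1, 0, 0, 0.167, 1], [-0.543, -0.237, 0.1, 0, 0, 0.167, 1], [-0.543, -0.237, 0.1, 0, 0, 0.167, 1], [-0.543, -0.237, 0.1, 0, 0, 0.167, 1], [-0.543, -0.237, 0.1, 0, 0, 0.167, 1], [-0.543, -0.237, 0.1, 0, 0, 0.167, 1], [-0.543, -0.237, 0.1, 0, 0, 0.167, 1], [-0.543, -0.237, 0.1, 0, 0, 0.167, 1]]]'

```text
time_s: 13.47
tool_pos: [0.6377, 0.2706, 0.0595]
tool_rot: [180.0, -0.0, 170.3]
force: [-0.5, -0.1, 0.9]
grip_width: 0.0872
grasp_force: 0.0
```

```bash
python3 look.py 3; python3 m.py | grep -E "^top|^scene| 2[78]"; python3 -c "
import cv2;a=cv2.imread('pics/scene3.png')[80:340,210:490];cv2.imwrite('pics/s3c.png',cv2.resize(a,None,fx=2.2,fy=2.2))"
```

```text
[0.63829795 0.27040232 0.0597758 ] [1.79946174e+02 1.25851470e-02 1.70225537e+02] 0.08711319230689049 0.0
top table z 0.000903662447095166 0.0025622406232607624
obj [215. 241.] 1081 ztop 0.0448 rect [460.8 279.2] [139.2  51.2] 20.2 mean [459.2 277.7]
pad [225. 245.] rect [461.5 279.1] [157.1  73. ] 20.5 cen 453.3 256.2
scene table z 0.00308940297205218 0.002855427059787339
obj [411. 251.] 910 ztop 0.0466 rect [462.2 280.5] [141.8  51.3] 20.4 mean [466.3 282.6]
pad [407. 258.] rect [465.  281.7] [154.9  70.1] 20.3 cen 480.2 300.9
```

View pics/s3c.png

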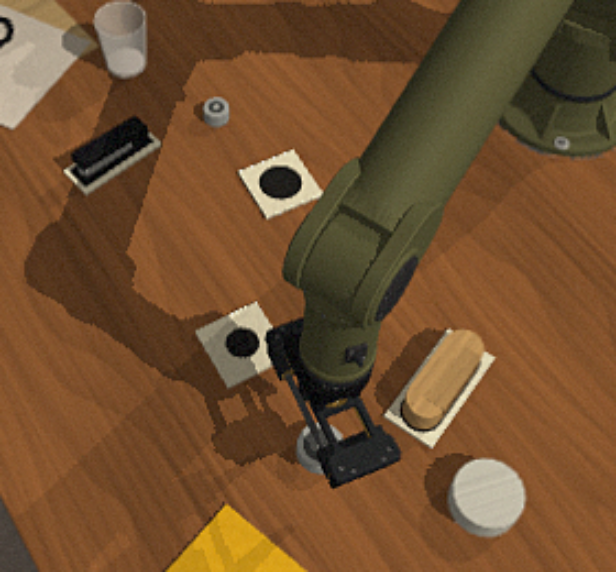

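servo_tool --series '[[[-0.006, -0.002, 0.06, 0, 0, 0, 1], [-0.006, -0.002, 0.11, 0, 0, 0, 1], [-0.006, -0.002, 0.15, 0, 0, 0, 1], [-0.006, -0.002, 0.17, 0, 0, 0, 1], [-0.006, -0.002, 0.182, 0, 0, 0, 1], [-0.006, -0.002, 0.182, 0, 0, 0, 1], [-0.006, -0.002, 0.182, 0, 0, 0, 0.5], [-0.006, -0.002, 0.182, 0, 0, 0, 0.5], [-0.006, -0.002, 0.182, 0, 0, 0, 0.5], [-0.006, -0.002, 0.182, 0, 0, 0, 0], [-0.006, -0.002, 0.182, 0, 0, 0, 0], [-0.006, -0.002, 0.182, 0, 0, 0, 0]]]' --grip_force 35

```text
time_s: 14.57
tool_pos: [0.641, 0.2693, 0.005]
tool_rot: [179.9, 0.0, 170.2]
force: [0.6, 0.9, 0.5]
grip_width: 0.0574
grasp_force: 35.0
```

servo_tool --series '[[[0, 0, 0, 0, 0, 0, 0], [0, 0, 0, 0, 0, 0, 0], [0, 0, -0.05, 0, 0, 0, 0], [0, 0, -0.1, 0, 0, 0, 0], [0, 0, -0.2, 0, 0, 0, 0], [0, 0, -0.2, 0, 0, 0, 0], [0, 0, -0.2, 0, 0, 0, 0]]]'

```text
time_s: 15.15
tool_pos: [0.6426, 0.2693, 0.0677]
tool_rot: [179.8, 0.3, 170.1]
force: [0.4, -0.2, -4.2]
grip_width: 0.0574
grasp_force: 35.0
```

```bash
python3 p.py 641,269.3,65,170.2 549,85,65,170.2
```

```text
[0.198, -0.658, -0.0, 0.0, 0.0, -0.0] rows 4.9 0.0
```

servo_tool --series '[[[0.29, -0.96, 0, 0, 0, 0, 0], [0.29, -0.96, 0, 0, 0, 0, 0], [0.29, -0.96, 0, 0, 0, 0, 0], [0.29, -0.96, 0, 0, 0, 0, 0], [0.29, -0.96, 0, 0, 0, 0, 0], [0.29, -0.96, 0, 0, 0, 0, 0], [0.29, -0.96, 0, 0, 0, 0, 0], [0.29, -0.96, 0, 0, 0, 0, 0], [0.29, -0.96, 0, 0, 0, 0, 0], [0.29, -0.96, 0, 0, 0, 0, 0]]]'

```text
time_s: 15.98
tool_pos: [0.5048, -0.0007, 0.064]
tool_rot: [180.0, -0.1, 170.0]
force: [0.2, 0.8, -3.6]
grip_width: 0.0571
grasp_force: 35.0
```

servo_tool --series '[[[0.101, -0.342, 0, 0, 0, 0, 0], [0.101, -0.342, 0, 0, 0, 0, 0], [0.101, -0.342, 0, 0, 0, 0, 0], [0.101, -0.342, 0.04, 0, 0, 0, 0], [0.101, -0.342, 0.08, 0, 0, 0, 0], [0.101, -0.342, 0.08, 0, 0, 0, 0], [0.101, -0.342, 0.08, 0, 0, 0, 0], [0.101, -0.342, 0.08, 0, 0, 0, 0]]]'

```text
time_s: 16.65
tool_pos: [0.459, -0.095, 0.0407]
tool_rot: [-180.0, 0.0, 170.3]
force: [0.6, -0.9, -4.0]
grip_width: 0.0572
grasp_force: 35.0
```

servo_tool --series '[[[0.003, -0.004, 0.03, 0, 0, 0, 0], [0.003, -0.004, 0.06, 0, 0, 0, 0], [0.003, -0.004, 0.08, 0, 0, 0, 0], [0.003, -0.004, 0.088, 0, 0, 0, 0], [0.003, -0.004, 0.093, 0, 0, 0, 0], [0.003, -0.004, 0.095, 0, 0, 0, 0], [0.003, -0.004, 0.095, 0, 0, 0, 0], [0.003, -0.004, 0.095, 0, 0, 0, 0]]]'

```text
time_s: 17.32
tool_pos: [0.4575, -0.0971, 0.0122]
tool_rot: [180.0, 0.0, 170.1]
force: [0.0, 0.2, -4.0]
grip_width: 0.0575
grasp_force: 35.0
```

servo_tool --series '[[[0, 0, 0.003, 0, 0, 0, 0], [0, 0, 0.003, 0, 0, 0, 0.72], [0, 0, 0.003, 0, 0, 0, 0.8], [0, 0, 0.003, 0, 0, 0, 0.9], [0, 0, 0.003, 0, 0, 0, 1], [0, 0, 0.003, 0, 0, 0, 1], [0, 0, 0.003, 0, 0, 0, 1], [0, 0, -0.08, 0, 0, 0, 1], [0, 0, -0.16, 0, 0, 0, 1], [0, 0, -0.16, 0, 0, 0, 1], [0, 0, -0.16, 0, 0, 0, 1]]]'

```text
time_s: 18.23
tool_pos: [0.4586, -0.0971, 0.0613]
tool_rot: [179.9, 0.2, 170.2]
force: [-0.3, -0.2, -0.5]
grip_width: 0.0867
grasp_force: 0.0
```

```bash
python3 p.py 457.5,-97,60,170.1 468.3,-256.8,60,170.1 468.3,-256.8,5,170.1; python3 p.py 468.3,-256.8,65,170.1 641.6,95,65,170.1
```

```text
[-0.127, -0.519, -0.0, 0.0, 0.0, -0.0] rows 3.8 0.0
[-0.127, -0.519, 0.183, 0.0, 0.0, -0.0] rows 4.1 0.0
[-0.367, 1.255, -0.0, 0.0, 0.0, -0.0] rows 9.4 0.0
```

servo_tool --series '[[[-0.127, -0.519, 0, 0, 0, 0, 1], [-0.127, -0.519, 0, 0, 0, 0, 1], [-0.127, -0.519, 0, 0, 0, 0, 1], [-0.127, -0.519, 0, 0, 0, 0, 1], [-0.127, -0.519, 0, 0, 0, 0, 1], [-0.127, -0.519, 0, 0, 0, 0, 1], [-0.127, -0.519, 0, 0, 0, 0, 1], [-0.127, -0.519, 0, 0, 0, 0, 1], [-0.127, -0.519, 0, 0, 0, 0, 1]]]'

```text
time_s: 18.98
tool_pos: [0.4682, -0.255, 0.0595]
tool_rot: [179.9, -0.0, 170.3]
force: [-0.3, 1.1, 0.1]
grip_width: 0.0875
grasp_force: 0.0
```

```bash
python3 look.py 4; python3 m.py | grep -E "^top|^scene| -9[0-9]|-25"
```

```text
[ 0.46839052 -0.25553661  0.05983612] [ 1.79960028e+02 -1.72437827e-03  1.70277289e+02] 0.08715846948740505 0.0
top table z -6.190546060658164e-06 0.00246374203431689
obj [358. 246.] 380 ztop 0.0315 rect [454.  -97.2] [55.4 55. ] 0.7 mean [454.7 -98.1]
pad [357. 247.] rect [455.7 -98. ] [95.6 94.6] 84.4 cen 455.8 -97.8
hole [358. 246.] rect [ 457.4 -100.1] [60.5 61.5] 46.1 cen 457.2 -99.8
pad [415. 189.] rect [ 637.1 -268.7] [144.1  60. ] 10.9 cen 623.0 -256.3
scene table z 0.0013435601021136723 0.0027465011827399067
obj [337. 159.] 265 ztop 0.0329 rect [459.  -95.9] [57.6 57.8] 13.4 mean [459.3 -94. ]
pad [338. 164.] rect [458.7 -94.3] [95.7 91.5] 84.5 cen 464.8 -85.8
```

servo_tool --series '[[[0, -0.002, 0.06, 0, 0, 0, 1], [0, -0.002, 0.11, 0, 0, 0, 1], [0, -0.002, 0.15, 0, 0, 0, 1], [0, -0.002, 0.17, 0, 0, 0, 1], [0, -0.002, 0.182, 0, 0, 0, 1], [0, -0.002, 0.182, 0, 0, 0, 1], [0, -0.002, 0.182, 0, 0, 0, 0], [0, -0.002, 0.182, 0, 0, 0, 0], [0, -0.002, 0.182, 0, 0, 0, 0], [0, -0.002, 0.182, 0, 0, 0, 0], [0, -0.002, 0.182, 0, 0, 0, 0], [0, -0.002, 0.182, 0, 0, 0, 0]]]'

```text
time_s: 20.08
tool_pos: [0.4682, -0.2576, 0.0056]
tool_rot: [180.0, 0.0, 170.2]
force: [-0.1, -0.1, -0.1]
grip_width: 0.0551
grasp_force: 0.0
```

servo_tool --series '[[[0, 0, 0, 0, 0, 0, 0], [0, 0, 0, 0, 0, 0, 0], [0, 0, 0, 0, 0, 0, 0], [0, 0, 0, 0, 0, 0, 0], [0, 0, 0, 0, 0, 0, 0]]]'

```text
time_s: 20.5
tool_pos: [0.4681, -0.2573, 0.0054]
tool_rot: [180.0, -0.0, 170.2]
force: [-0.4, 1.2, 1.9]
grip_width: 0.0393
grasp_force: 35.0
```

servo_tool --series '[[[0, 0, -0.05, 0, 0, 0, 0], [0, 0, -0.12, 0, 0, 0, 0], [0, 0, -0.25, 0, 0, 0, 0], [-0.285, 0.97, -0.25, 0, 0, 0, 0], [-0.285, 0.97, -0.25, 0, 0, 0, 0], [-0.285, 0.97, -0.25, 0, 0, 0, 0], [-0.285, 0.97, -0.25, 0, 0, 0, 0], [-0.285, 0.97, -0.25, 0, 0, 0, 0], [-0.285, 0.97, -0.25, 0, 0, 0, 0], [-0.285, 0.97, -0.25, 0, 0, 0, 0], [-0.285, 0.97, -0.25, 0, 0, 0, 0], [-0.285, 0.97, -0.25, 0, 0, 0, 0]]]'

```text
time_s: 21.5
tool_pos: [0.6029, 0.0212, 0.0793]
tool_rot: [179.9, -0.0, 170.6]
force: [-0.3, 0.2, -3.1]
grip_width: 0.0393
grasp_force: 35.0
```

servo_tool --series '[[[-0.085, 0.284, 0, 0, 0, 0, 0], [-0.085, 0.284, 0, 0, 0, 0, 0], [-0.085, 0.284, 0.05, 0, 0, 0, 0], [-0.085, 0.284, 0.1, 0, 0, 0, 0], [-0.085, 0.284, 0.13, 0, 0, 0, 0], [-0.085, 0.284, 0.13, 0, 0, 0, 0], [-0.085, 0.284, 0.13, 0, 0, 0, 0], [-0.085, 0.284, 0.13, 0, 0, 0, 0], [-0.085, 0.284, 0.13, 0, 0, 0, 0]]]'

```text
time_s: 22.25
tool_pos: [0.6424, 0.0933, 0.0426]
tool_rot: [180.0, 0.1, 170.1]
force: [0.2, -0.8, -2.4]
grip_width: 0.0391
grasp_force: 35.0
```

servo_tool --series '[[[0.003, 0.004, 0.03, 0, 0, 0, 0], [0.003, 0.004, 0.06, 0, 0, 0, 0], [0.003, 0.004, 0.08, 0, 0, 0, 0], [0.003, 0.004, 0.09, 0, 0, 0, 0], [0.003, 0.004, 0.096, 0, 0, 0, 0], [0.003, 0.004, 0.1, 0, 0, 0, 0], [0.003, 0.004, 0.1, 0, 0, 0, 0], [0.003, 0.004, 0.1, 0, 0, 0, 0]]]'

```text
time_s: 22.92
tool_pos: [0.6416, 0.0955, 0.0116]
tool_rot: [180.0, 0.1, 170.2]
force: [0.6, 0.0, -4.0]
grip_width: 0.0392
grasp_force: 35.0
```

Release, rise well clear.

servo_tool --series '[[[0, 0, 0.001, 0, 0, 0, 0.5], [0, 0, 0.001, 0, 0, 0, 0.6], [0, 0, 0.001, 0, 0, 0, 0.7], [0, 0, 0.001, 0, 0, 0, 0.8], [0, 0, 0.001, 0, 0, 0, 0.9], [0, 0, 0.001, 0, 0, 0, 0.9], [0, 0, -0.1, 0, 0, 0, 0.9], [0, 0, -0.2, 0, 0, 0, 0.9], [0, 0, -0.3, 0, 0, 0, 0.9], [0, 0, -0.4, 0, 0, 0, 0.9], [0, 0, -0.5, 0, 0, 0, 0.9], [0, 0, -0.5, 0, 0, 0, 0.9]]]'

```text
time_s: 23.92
tool_pos: [0.645, 0.0958, 0.169]
tool_rot: [179.7, 0.6, 170.1]
force: [1.2, 0.3, 1.1]
grip_width: 0.0784
grasp_force: 0.0
```

servo_tool --series '[[[-0.1, 0.6, 0, 0, 0, 0, 0.9], [-0.1, 0.6, 0, 0, 0, 0, 0.9], [-0.1, 0.6, 0, 0, 0, 0, 0.9], [-0.1, 0.6, 0, 0, 0, 0, 0.9], [-0.1, 0.6, 0, 0, 0, 0, 0.9], [-0.1, 0.6, 0, 0, 0, 0, 0.9], [-0.1, 0.6, 0, 0, 0, 0, 0.9], [-0.1, 0.6, 0, 0, 0, 0, 0.9], [-0.1, 0.6, 0, 0, 0, 0, 0.9], [-0.1, 0.6, 0, 0, 0, 0, 0.9]]]'

```text
time_s: 24.75
tool_pos: [0.7017, 0.2654, 0.1619]
tool_rot: [-180.0, 0.0, 170.0]
force: [-0.5, -0.6, 0.3]
grip_width: 0.0785
grasp_force: 0.0
```

```bash
python3 look.py 5; python3 m.py | grep -E "^top|^scene|obj|ad"; python3 -c "
import cv2
a=cv2.imread('pics/scene5.png')[80:340,210:490];cv2.imwrite('pics/s5c.png',cv2.resize(a,None,fx=2.2,fy=2.2))
a=cv2.imread('pics/top5.png')[140:290,140:460];cv2.imwrite('pics/t5c.png',cv2.resize(a,None,fx=2.4,fy=2.4))"
```

```text
[0.70158826 0.26626094 0.16191668] [1.79992039e+02 2.91456069e-02 1.70048076e+02] 0.07828267927169541 0.0
top table z 0.001962892214359635 0.0024248113464069724
obj [149. 129.] 22674 ztop 0.6358 rect [433.5 169.2] [113.8  80.4] 5.4 mean [420.9 170.4]
obj [422. 181.] 595 ztop 0.0485 rect [ 637.4 -271.2] [117.7  30.7] 9.6 mean [ 636.5 -270. ]
obj [289. 178.] 170 ztop 0.0313 rect [638.4  93.4] [36.6 35.8] 2.1 mean [638.   93.6]
obj [489. 219.] 864 ztop 0.093 rect [ 528.6 -430.8] [78.1 79.6] 2.8 mean [ 529.4 -435.2]
obj [215. 241.] 1084 ztop 0.0445 rect [459.9 278.9] [138.   51.4] 20.1 mean [459.2 277.6]
obj [358. 246.] 383 ztop 0.0313 rect [454.2 -97.2] [55.  55.1] 0.6 mean [454.8 -98.2]
pad [357. 247.] rect [455.4 -98. ] [95.7 95.3] 84.3 cen 455.5 -97.7
pad [484. 220.] rect [ 534.6 -448. ] [53.5 30.6] 14.7 cen 535.0 -447.6
pad [225. 245.] rect [461.4 279.3] [157.1  73.5] 20.5 cen 453.1 256.3
pad [289. 179.] rect [640.   93.9] [96.2 95.5] 87.1 cen 640.0 93.8
pad [415. 188.] rect [ 636.9 -269. ] [143.  59.] 9.7 cen 622.6 -255.8
pad [489. 176.] rect [ 650.5 -456.3] [137.7  89.2] 1.6 cen 6
[... 185 characters left out ...]
0918 rect [ 533.2 -428.9] [84.2 76.6] 60.0 mean [ 531.8 -430. ]
obj [259. 147.] 502 ztop 0.0501 rect [ 641.1 -269.3] [117.1  35.1] 9.7 mean [ 644.6 -265.8]
obj [314. 223.] 113 ztop 0.2777 rect [716.4 189.9] [54.9 26.8] 58.7 mean [709.1 182.2]
obj [411. 251.] 907 ztop 0.0464 rect [462.8 280.5] [142.1  50.7] 20.1 mean [466.6 282.6]
obj [431. 305.] 893 ztop 0.0368 rect [514.2 427.3] [82.8 81.3] 89.4 mean [516.  428.4]
pad [407. 258.] rect [465.2 282. ] [155.   71.3] 21.0 cen 479.4 300.3
pad [309. 241.] rect [678.4  93.9] [91.7 23.7] 83.4 cen 679.1 92.8
pad [261. 155.] rect [ 640.1 -267.4] [139.4  58.3] 9.4 cen 646.1 -248.0
pad [226. 116.] rect [ 670.9 -478.2] [150.1  74.5] 28.1 cen 671.7 -465.7
```

View pics/s5c.png

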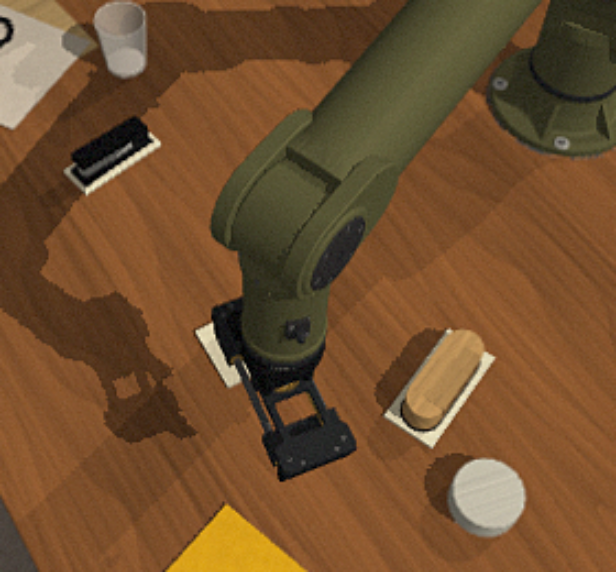

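View pics/t5c.png

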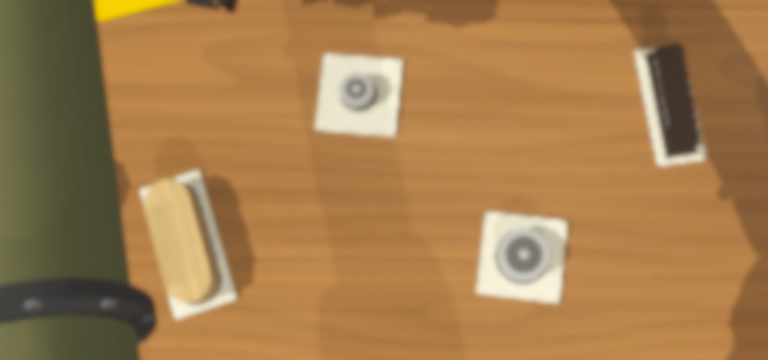

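The crops show all four items on their own boards. The stapler is at crop (670,100), the clapper at (180,240), the small weight at (358,92) and the large weight at (522,255). Each is within about 2 mm of its shadow, and the gripper is clear.

```bash
python3 -c "
from cell import env
print(env.sign_off())"
```

```text
the job is handed in; nothing more can be done
None
```

The job is handed in: the stapler, clapper and both weights are right side up on their own boards, each measured within about 2 mm of its shadow's centre and the two long tools lined up, after about 25 s of robot time; the cup and tin were not touched.

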